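# Move the weighed gold lots from the bench rack to the carrying tray, order kept

### The arm

A 7-joint arm with a two-finger parallel gripper is mounted at the origin on the work surface. World frame = base frame: x ahead of the robot, y to its left, z up, the work surface at z = 0. Lengths are in m, angles in rad, forces in N, time in s.
With the tool pointing down it reaches from about 0.4 to 0.85 m from the base axis. Payload 4.5 kg.
Tool frame: the origin (TCP) lies at the centre of the arm's flange, where the gripper is bolted on; the fingertips stand 166 mm ahead of it and the grasp point (between the pads) lies 147 mm ahead of it (r.grip_depth is the distance from the TCP to the grasp point, in m); z points along the fingers, y is the line along which they close (so a half turn about z gives the same grasp; the last joint's range is limited). The gripper opens to 88 mm and grips with 3 to 60 N. Pads are 18 mm wide; open, the fingers measure 123 mm over their backs; the gripper's body (75 mm by 187 mm) begins 45 mm behind the grasp point.
Start: joints at [1.335, 0.689, -0.195, 1.565, 0.157, 0.902, -0.215], TCP at [0.167, -0.602, 0.405] pointing down, gripper open.
Joint ranges: [-3.01, 3.01], [-0.46, 2.08], [-1.47, 1.51], [0.13, 2.56], [-1, 4.14], [0.04, 2.09], [-2.66, 2.66]. Speed limits (rad/s): [2.57, 2.57, 3.14, 3.14, 3.14, 3.14, 3.14].

### API

Orientations are given as a unit quaternion [x, y, z, w].
In Python, from plant import status, cams, r, finder gives the robot as it stands.
- The arm moves only by the tool play_rows, never from a script. Its argument "rows" is a list of rows, each a list of 7 numbers: the opening in per cent of the stroke, from 0 (shut) to 100 (fully open), then the shift along the tool's x, y, z in m, then the turn, a rotation vector about the tool's x, y, z in degrees. A call has 1 to 8 rows; each row shifts and turns the commanded pose from where the row before left it, along the tool's axes as they then stand; what a row does not reach is not made up. A row lasts 1/8 s, in which the tool goes at most 62.5 mm and 10.7 degrees, less where a joint would pass 70% of its speed; a pose out of reach is approached as far as the arm can. A call with a gripper value outside its range is refused whole. The fingers move at their own pace and stop on an object; "grip_force" is the grip in N (left out, the last holds). Time passes only in rows, so rows that do not move let the fingers close. It gives the time, the measured TCP pose, the force, the opening and the grip force at its end, in the units of the state.
- status.get_state(): the state, without advancing time (a new reading comes with each control period).
- cams.snapshot(name): name is "scene" or "top" or "wrist"; returns the picture (480x640x3 uint8, red, green, blue); there is no depth.
- cams.camera_params(name): a dict with "vfov" (degrees; the focal length in pixels is half the picture's height over the tangent of half this angle, whatever the lens; pixels are square), "cx", "cy" (the principal point, pixels), "R" (3x3) and "t" (3): a world point X has camera coordinates R X + t; the wrist camera has in their place "tool_from_camera" (4x4, takes a point from camera to tool coordinates, whose origin is the TCP and whose axes are the flange's). Camera axes: x right, y down, z forward; pixel columns grow to the right and rows downward; lengths in m; the calibration is good to about 2 mm. A picture is of the moment at which its call begins: read the wrist's pose just before it. camera_params takes no time and is no camera call.
- r.finish_job(): hands the job in; it is judged then, once.
Trained networks look in the newest picture that a camera, given by its name, has taken for a name from the list of things; names that differ only in an ending like _2 or _b are one class to them, and where a whole thing is asked for, a point or a joint stands for the part that bears it (a point fixed in the world has none). Each returns a list of dicts, best first, with "score" (0 to 1); they miss things now and then, are a little off and sometimes report something else, mostly with a low value. They report only what shows in the picture. A call takes as long as a camera call. They do not tell look-alikes from the thing itself.
- finder.spot_in(camera, label): "at" ([x, y, z] in m, in the coordinates of the camera as it stood for that picture, good to about 4 mm: the middle of the surface that is visible of it).
- finder.regions_of(camera, label): "mask" (480x640 bool, what is visible of it).
The state is a dict: "clock": time; "q": joint angles; "qd": joint speeds; "joint_torque": joint torques, N m; "tool_pos": TCP position; "eef_rot": TCP orientation; "contact_force": force on the tool from outside, world axes, zero at the start; "moment": the same for the moment, N m; "opening": opening from 0.0 (shut) to 1.0 (fully open); "finger_force": force on a finger pad.
Only numpy, scipy, OpenCV 4.12 (cv2) and the standard library are available. Lean on these libraries where they do the work, as an engineer would, in place of code of your own. Each camera call takes 0.05 s, during which the arm holds its last target. There are 200 camera calls.

### The job

Four closed containers, each holding one customer's weighed lot of gold, stand in a row on the wooden bench rack; nothing is marked, so only the place in the row tells whose lot it is. Carry them upright, one at a time, straight from the rack into the lacquer carrying tray, keeping the same order from left to right, seen from the robot (each goes to the bay with the same number as its place on the rack), never parking one on the bench. Set each down gently and upright in the middle of its bay, let go, and leave the small brass weight between rack and tray alone.

Things in the scene. Friction and masses are not known exactly. Their poses are not given: they have to be found in the camera images.
- canister: Closed screw-lid aluminium canister, a plain upright cylinder 44 mm in diameter and 68 mm tall. Origin: centre of its underside; z up. Starts upright in any one of the four rack places. 0.1 to 0.3 kg. Its yaw means nothing.
- flat_tin: Closed flat round brass tin, 56 mm in diameter and 36 mm tall. Origin: centre of its underside; z up. Starts upright in any one of the four rack places. 0.1 to 0.3 kg. Its yaw means nothing.
- wood_box: Closed square box of dark wood, 46 x 46 mm and 50 mm tall, its sides square to its x and y axes and parallel to those of the rack to within about 0.12 rad. Origin: centre of its underside; z up. Starts upright in any one of the four rack places. 0.1 to 0.3 kg. 
- octagon_box: Closed eight-sided red-brown lacquer box, 48 mm across its flats (two of them face along +x and -x of its own axes, one pair along y), straight-sided to 54 mm, with a small brass knob (14 mm wide, top at 65 mm) in the middle of the lid. Origin: centre of its underside; z up. Starts upright in any one of the four rack places. 0.1 to 0.3 kg. 
- rack: Start rack: pale wooden stand, fixed, 120 mm deep (x), 304 long (y), yaw within 0.25 rad, +y end at the robot's left; left or right of the tray. Origin: underside centre, bench height. Board top 34 mm up. Four places at x = 0, y = +105 (leftmost), +35, -35, -105 mm; strips between 4 mm thick, 8 high; rail on the far edge (x 54 to 60) 10 high; end cheeks 10 thick, 18 above board.
- tray: Goal: dark red-brown lacquer tray, fixed, 120 mm deep (x), 304 long (y), yaw within 0.25 rad, +y end at the robot's left. Origin: underside centre, bench height. Inner floor 10 mm up. Four bays at x = 0, y = +105 (leftmost), +35, -35, -105 mm; strips between 4 mm thick, 8 high; lips on both long edges (x 54 to 60) 12 above floor; ends (10 thick, hand holes) 52 above floor.
- weight: Loose brass balance weight with a knob, 26 mm in diameter and 46 mm tall, standing on the bench in the gap between rack and tray. Not part of the job: leave it alone. Origin: centre of its underside.
Mind the look-alikes: they are no part of the job. What is shaped like the canister but blue or pink is not meant.

How it is judged:
By the outcome, as a careful person would: the job done as asked, in the order asked, and still so for the second after the job is handed in, with the robot touching nothing.
It also fails if it takes over 96 s, if anything falls off the work surface, if the arm or the gripper's body presses on something with over 40 N, if the wrist force passes 120 N, or if a joint passes its speed limit or range.

## Working session

There is one attempt and no reset: what is moved stays moved. The work goes in short steps, Python scripts to look and compute and a tool call to move; the robot and the scene stay as the last step left them, time stands still between calls to the robot, and variables do not carry over. Pictures are saved under pics/ and viewed, at most 14 in all, crops included, and the job is handed in when it is done.

Besides the shell and the picture viewer there is one more tool, called as a command line: name --pt "numbers of a row" for each row, then --argument value for the rest. play_rows: Moves the arm, as the interface text tells. Its arguments: {"type":"object","properties":{"rows":{"type":"array","items":{"type":"array","items":{"type":"number"}}},"grip_force":{"type":"number"}},"required":["rows"]}

```bash
ls; mkdir -p pics; cat > h.py <<'E'
import numpy as np, cv2
from plant import status, cams, r, finder
def K(n):
    p=cams.camera_params(n); return 240/np.tan(np.radians(p['vfov']/2)),p
def w2c(n,X):
    f,p=K(n); return np.array(p['R'])@X+p['t']
def c2w(n,c):
    f,p=K(n); return np.array(p['R']).T@(np.array(c)-p['t'])
def ray(n,u,v,z):
    f,p=K(n); R=np.array(p['R']); d=R.T@np.array([(u-p['cx'])/f,(v-p['cy'])/f,1]); o=-R.T@np.array(p['t'])
    return o+d*(z-o[2])/d[2]
def proj(n,X):
    f,p=K(n); c=w2c(n,np.array(X)); return c[:2]/c[2]*f+[p['cx'],p['cy']]
E
python3 - <<'E'
from h import *
s=status.get_state(); print({k:np.round(v,3) for k,v in s.items()})
for n in ['top','scene']:
    im=cams.snapshot(n); cv2.imwrite(f'pics/{n}0.png',im[:,:,::-1]); print(n,cams.camera_params(n))
    for l in ['canister','flat_tin','wood_box','octagon_box','rack','tray','weight']:
        for d in finder.spot_in(n,l)[:3]:
            w=c2w(n,d['at']); print(l,round(d['score'],2),w.round(3),proj(n,w).round())
print(cams.camera_params('wrist'))
E
```

```text
pics
{'clock': np.float64(0.0), 'q': array([ 1.335,  0.69 , -0.195,  1.566,  0.157,  0.903, -0.215]), 'qd': array([-0.   ,  0.001, -0.001, -0.001, -0.   , -0.001,  0.   ]), 'joint_torque': array([ 1.0000e-03, -5.2757e+01, -1.2670e+00, -1.5343e+01, -5.3000e-02,
        6.0000e-03,  0.0000e+00]), 'tool_pos': array([ 0.166, -0.602,  0.404]), 'eef_rot': array([ 0.991,  0.135, -0.   , -0.001]), 'contact_force': array([ 0.213,  0.209, -0.331]), 'moment': array([-0.037, -0.008,  0.049]), 'finger_force': np.float64(0.0), 'opening': np.float64(0.999)}
top {'vfov': 53.68944410363997, 'cx': 323.103297322351, 'cy': 238.49531920006228, 'R': array([[-0.02192258, -0.9989225 , -0.04090529],
       [-0.99230662,  0.02672756, -0.12088512],
       [ 0.12184817,  0.03794048, -0.99182334]]), 't': array([0.03136193, 0.563938  , 0.86722737])}
canister 0.72 [0.574 0.184 0.103] [228. 231.]
canister 0.7 [0.435 0.112 0.069] [272. 309.]
canister 0.66 [0.706 0.153 0.072] [249. 163.]
flat_tin 0.8 [0.588 0.317 0.067] [162. 228.]
flat_tin 0.48 [ 0.559 -0.244  0.009] [459. 239.]
wood_box 0.79 [0.57  0.249 0.08 ] [19
[... 723 characters left out ...]
74 [0.6   0.325 0.065] [419. 418.]
wood_box 0.7 [0.582 0.261 0.081] [403. 366.]
octagon_box 0.86 [0.571 0.124 0.088] [355. 285.]
rack 0.88 [0.603 0.258 0.036] [385. 384.]
tray 0.88 [ 0.562 -0.223  0.01 ] [260. 173.]
weight 0.58 [0.494 0.013 0.027] [355. 237.]
{'vfov': 67.14073347734498, 'cx': 322.15832267336674, 'cy': 237.3250731765663, 'tool_from_camera': array([[-3.62591007e-04, -9.47521303e-01, -3.19692429e-01,
         8.39032073e-02],
       [ 9.99999636e-01, -9.68388948e-05, -8.47170388e-04,
        -4.75019205e-04],
       [ 7.71753328e-04, -3.19692620e-01,  9.47520994e-01,
         1.97327280e-02],
       [ 0.00000000e+00,  0.00000000e+00,  0.00000000e+00,
         1.00000000e+00]])}
```

View pics/top0.png

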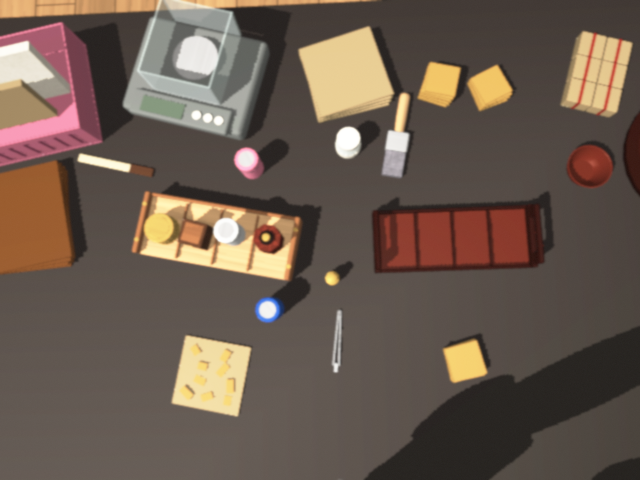

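View pics/scene0.png

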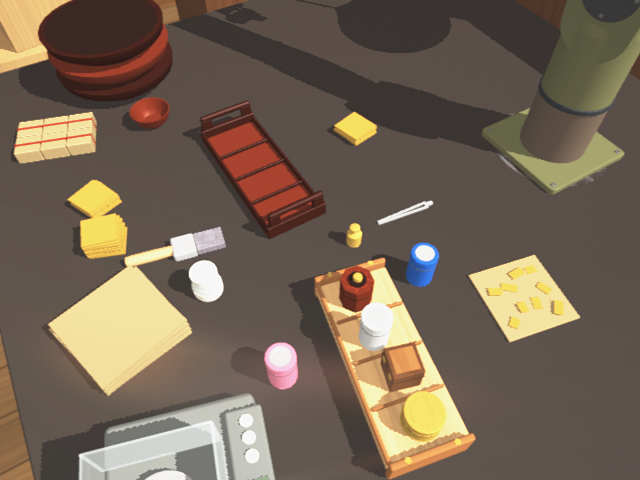

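The row is, left to right: flat tin (161,228 in top), wood box (195,234), silver canister (227,231), octagon (268,239). Three things are shaped like the canister: silver (227,231), blue (268,310) and pink (248,162). Only the silver one on the rack fits. I'll fit poses to the silhouettes and confirm in a crop.

```bash
cat > fit.py <<'E'
from h import *
from scipy.optimize import minimize
def prism(r,n,h,ph=0):
    a=np.arange(n)*2*np.pi/n+ph; return np.array([[r*np.cos(t),r*np.sin(t),z] for z in (0,h) for t in a])
def box(x,y,z0,z1): return np.array([[a,b,c] for a in (-x,x) for b in (-y,y) for c in (z0,z1)])
M={'canister':[prism(.022,32,.068)],'flat_tin':[prism(.028,32,.036)],'wood_box':[box(.023,.023,0,.05)],
'octagon_box':[prism(.024/np.cos(np.pi/8),8,.054,np.pi/8),prism(.007,16,.065)],
'weight':[prism(.013,24,.03),prism(.006,12,.046)],
'rack':[box(.06,.152,0,.034),box(.06,.152,0,.034)]+[box(.06,.005,0,.052)+[0,s*.147,0] for s in(-1,1)]+[box(.003,.152,0,.044)+[.057,0,0]],
'tray':[box(.06,.152,0,.01)]+[box(.003,.152,0,.022)+[s*.057,0,0] for s in(-1,1)]+[box(.06,.005,0,.062)+[0,s*.147,0] for s in(-1,1)]}
def sil(n,parts,p,z,S=4):
    f,c=K(n); R=np.array(c['R']); m=np.zeros((480*S,640*S),np.uint8); cs,sn=np.cos(p[2]),np.sin(p[2])
    for V in parts:
        X=V@np.array([[cs,sn,0],[-sn,cs,0],[0,0,1]])+[p[0],p[1],z]
        C=X@R.T+c['t']; u=C[:,:2]/C[:,2:]*f+[c['cx'],c['cy']]
        cv2.fillConvexPoly(m,cv2.convexHull(((u+.5)*S).astype(np.int32)),1)
    return m
def fit(masks,l,p0,z,S=4,ang=True):
    big={n:cv2.resize(m.astype(np.uint8),None,fx=S,fy=S,interpolation=cv2.INTER_NEAREST) for n,m in masks.items()}
    def cost(q):
        p=np.array([q[0],q[1],q[2]*2 if ang else 0]); t=0
        for n,m in big.items():
            s=sil(n,M[l],p,z,S); t+=1-(s&m).sum()/(s|m).sum()
        return t/len(big)
    best=min((minimize(cost,[p0[0],p0[1],a],method='Nelder-Mead',options=dict(initial_simplex=np.array([[p0[0],p0[1],a],[p0[0]+.012,p0[1],a],[p0[0],p0[1]+.012,a],[p0[0],p0[1],a+.06]]),xatol=2e-4,fatol=1e-4,maxiter=120)) for a in ((-.05,.05) if ang else (0,))),key=lambda o:o.fun)
    return best.x*[1,1,2],best.fun
E
python3 - <<'E'
from fit import *
ims={n:cams.snapshot(n) for n in('top','scene')}
P={'rack':(.565,.22,0),'tray':(.56,-.243,0),'flat_tin':(.588,.317,.034),'wood_box':(.57,.249,.034),'canister':(.574,.184,.034),'octagon_box':(.559,.113,.034),'weight':(.492,.002,0)}
mk={}
for l,(x,y,z) in P.items():
    mk[l]={}
    for n in ims:
        u=proj(n,[x,y,z+.03])
        c=[d for d in finder.regions_of(n,l)]
        c=[d for d in c if d['mask'].sum()>20 and np.linalg.norm(np.argwhere(d['mask']).mean(0)[::-1]-u)<35]
        if c: mk[l][n]=c[0]['mask']
for n in ims:
    if n in mk['rack']:
        for l in P:
            if l not in('tray','rack','weight') and n in mk[l] : mk['rack'][n]=mk['rack'][n]|mk[l][n]
for l,(x,y,z) in P.items():
    for use in [['top'],['scene'],['top','scene']]:
        m={n:v for n,v in mk[l].items() if n in use}
        if len(m)<len(use): continue
        if l=='rack' and 'scene' in use: continue
        p,f=fit(m,l,(x,y),z,ang=l in('rack','tray','wood_box','octagon_box'))
        print(l,use,p.round(4),round(f,3))
cv2.imwrite('pics/crop1.png',cv2.resize(ims['top'][140:330,120:350,::-1],None,fx=3,fy=3,interpolation=cv2.INTER_CUBIC))
E
```

```text
rack ['top'] [ 0.576   0.2195 -0.202 ] 0.024
tray ['top'] [ 0.5598 -0.2295  0.0129] 0.029
tray ['scene'] [ 0.5592 -0.2318 -0.0009] 0.072
tray ['top', 'scene'] [ 0.5596 -0.2302  0.008 ] 0.052
flat_tin ['top'] [ 0.5892  0.3215 -0.0314] 0.05
wood_box ['top'] [ 0.5753  0.2537 -0.2834] 0.054
wood_box ['scene'] [ 0.5759  0.2555 -0.3625] 0.105
wood_box ['top', 'scene'] [ 0.5755  0.254  -0.2929] 0.082
canister ['top'] [0.5763 0.1888 0.0055] 0.097
canister ['scene'] [ 0.577   0.1893 -0.0361] 0.051
canister ['top', 'scene'] [ 0.5768  0.1891 -0.0587] 0.076
octagon_box ['top'] [ 0.5628  0.1166 -0.1208] 0.043
octagon_box ['scene'] [ 0.5626  0.1187 -0.1276] 0.053
octagon_box ['top', 'scene'] [ 0.5629  0.1174 -0.1314] 0.058
weight ['scene'] [0.4905 0.0033 0.0369] 0.078
```

View pics/crop1.png

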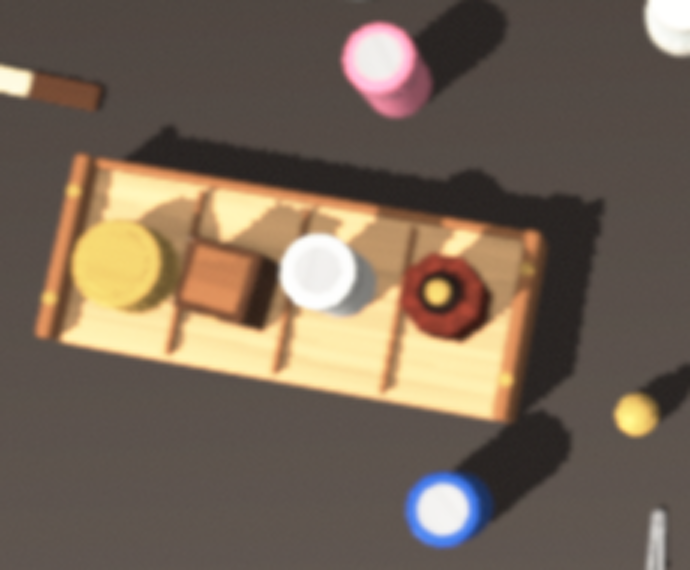

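The crop confirms the silver, grey-lidded canister at crop (320,272) on the rack. The blue and pink ones stand on the bench and are not meant. I'll start with the octagon (place 4) and use a small planner helper.

```bash
cat > plan.py <<'E'
from h import *
from scipy.spatial.transform import Rotation as Ro
def rows(wps,op,g=.147,s=None):
    """wps: (x,y,z of grasp point, yaw of closing axis rad, nrows)"""
    s=status.get_state(); R=Ro.from_quat(s['eef_rot']); p=np.array(s['tool_pos'])
    out=[]
    for x,y,z,a,n in wps:
        T=Ro.from_matrix(np.array([[-np.sin(a),np.cos(a),0],[np.cos(a),np.sin(a),0],[0,0,-1]]).T)
        t=np.array([x,y,z+g]); p0=p.copy(); dr=(R.inv()*T).as_rotvec()/n; 
        for i in range(n):
            d=np.round(R.inv().apply(p0+(t-p0)*(i+1)/n-p),3); w=np.round(np.degrees(dr),1)
            out.append([op,*map(float,d),*map(float,w)]); p=p+R.apply(d); R=R*Ro.from_rotvec(np.radians(w))
    for i in range(0,len(out),8): print(out[i:i+8])
def at():
    s=status.get_state(); m=Ro.from_quat(s['eef_rot']).as_matrix()
    print('t',s['clock'],'grasp',(np.array(s['tool_pos'])+.147*m[:,2]).round(4),'closeyaw',np.arctan2(m[1,1],m[0,1]).round(3),'tilt',m[2,2].round(4),'op',round(float(s['opening']),3),'F',np.round(s['contact_force'],1))
E
python3 - <<'E'
from plan import *
rows([(.44,-.3,.25,-.7,8),(.563,.117,.22,-.125,8)],80)
E
```

```text
[[80, 0.043, -0.027, 0.001, 0.0, -0.0, -4.3], [80, 0.045, -0.024, 0.001, 0.0, -0.0, -4.3], [80, 0.047, -0.021, 0.001, 0.0, -0.0, -4.3], [80, 0.048, -0.017, 0.001, 0.0, -0.0, -4.3], [80, 0.049, -0.013, 0.001, 0.0, -0.0, -4.3], [80, 0.05, -0.01, 0.001, 0.0, -0.0, -4.3], [80, 0.05, -0.006, 0.001, 0.0, -0.0, -4.3], [80, 0.051, -0.002, 0.001, 0.0, -0.0, -4.3]]
[[80, 0.05, -0.022, 0.004, 0.0, 0.0, -4.1], [80, 0.051, -0.018, 0.003, 0.0, 0.0, -4.1], [80, 0.052, -0.015, 0.004, 0.0, 0.0, -4.1], [80, 0.054, -0.01, 0.004, 0.0, 0.0, -4.1], [80, 0.054, -0.007, 0.004, 0.0, 0.0, -4.1], [80, 0.054, -0.003, 0.003, 0.0, 0.0, -4.1], [80, 0.054, 0.001, 0.004, 0.0, 0.0, -4.1], [80, 0.055, 0.004, 0.004, 0.0, 0.0, -4.1]]
```

play_rows --pt "80 0.043 -0.027 0.001 0 0 -4.3" --pt "80 0.045 -0.024 0.001 0 0 -4.3" --pt "80 0.047 -0.021 0.001 0 0 -4.3" --pt "80 0.048 -0.017 0.001 0 0 -4.3" --pt "80 0.049 -0.013 0.001 0 0 -4.3" --pt "80 0.05 -0.01 0.001 0 0 -4.3" --pt "80 0.05 -0.006 0.001 0 0 -4.3" --pt "80 0.051 -0.002 0.001 0 0 -4.3"

```text
clock: 2.6
tool_pos: [0.4407, -0.2991, 0.3969]
eef_rot: [0.906, 0.422, 0.0, 0.0]
contact_force: [0.8, -0.2, 0.2]
opening: 0.799
finger_force: 0.0
```

play_rows --pt "80 0.05 -0.022 0.004 0 0 -4.1" --pt "80 0.051 -0.018 0.003 0 0 -4.1" --pt "80 0.052 -0.015 0.004 0 0 -4.1" --pt "80 0.054 -0.01 0.004 0 0 -4.1" --pt "80 0.054 -0.007 0.004 0 0 -4.1" --pt "80 0.054 -0.003 0.003 0 0 -4.1" --pt "80 0.054 0.001 0.004 0 0 -4.1" --pt "80 0.055 0.004 0.004 0 0 -4.1"

```text
clock: 3.6
tool_pos: [0.5632, 0.119, 0.3667]
eef_rot: [0.75, 0.661, 0.0, 0.0]
contact_force: [0.8, -1.0, -0.9]
opening: 0.797
finger_force: 0.0
```

```bash
cat >> h.py <<'E'
_K=K
def K(n):
    if n!='wrist': return _K(n)
    from scipy.spatial.transform import Rotation as Ro
    f,p=_K(n); p=dict(p); s=status.get_state(); T=np.eye(4); T[:3,:3]=Ro.from_quat(s['eef_rot']).as_matrix(); T[:3,3]=s['tool_pos']
    C=np.linalg.inv(T@np.array(p['tool_from_camera'])); p['R']=C[:3,:3]; p['t']=C[:3,3]; return f,p
E
cat > wl.py <<'E'
import sys; from fit import *; from plan import at
import h
at()
fp=K('wrist'); h.K=lambda n,k=h._K:fp if n=='wrist' else k(n)
import fit; fit.K=h.K
im=cams.snapshot('wrist'); cv2.imwrite(f'pics/{sys.argv[1]}.png',im[:,:,::-1])
for a in sys.argv[2:]:
    l,x,y,z=a.split(','); x,y,z=float(x),float(y),float(z); u=h.proj('wrist',[x,y,z+.03])
    for d in finder.regions_of('wrist',l)[:3]:
        m=d['mask']
        if m.sum()<100: continue
        c=np.argwhere(m).mean(0)[::-1]
        if np.linalg.norm(c-u)>90: continue
        p,f=fit.fit({'wrist':m},l,(x,y),z,S=1,ang='box' in l or l in('tray','rack')); print(l,round(d['score'],2),c.round(),u.round(),p.round(4),round(f,3)); break
E
python3 wl.py w1 octagon_box,.563,.117,.034 canister,.5768,.189,.034 wood_box,.5755,.254,.034
```

```text
t 3.6 grasp [0.5633 0.1189 0.2197] closeyaw -0.126 tilt -1.0 op 0.797 F [ 0.8 -1.  -0.9]
octagon_box 0.75 [321. 227.] [322. 227.] [ 0.5626  0.1184 -0.1421] 0.019
canister 0.87 [329. 135.] [328. 133.] [0.5767 0.1892 0.0559] 0.025
wood_box 0.88 [314.  36.] [315.  37.] [ 0.5758  0.2569 -0.2704] 0.026
```

play_rows --pt "80 -0.001 0 0.04 0 0 -0.5" --pt "80 0 0 0.04 0 0 0" --pt "80 0 0 0.035 0 0 0" --pt "80 0 0 0.02 0 0 0" --pt "80 0 0 0.009 0 0 0" --pt "80 0 0 0 0 0 0" --pt "45 0 0 0 0 0 0" --pt "45 0 0 0 0 0 0" --grip_force 25

```text
clock: 4.8
tool_pos: [0.5629, 0.1164, 0.2236]
eef_rot: [0.748, 0.664, 0.001, 0.0]
contact_force: [0.2, -0.1, -0.2]
opening: 0.596
finger_force: 0.0
```

play_rows --pt "45 0 0 0 0 0 0" --pt "45 0 0 0 0 0 0" --pt "45 0 0 0 0 0 0" --pt "45 0 0 0 0 0 0"

```text
clock: 5.3
tool_pos: [0.5627, 0.1165, 0.2235]
eef_rot: [0.748, 0.664, 0.0, 0.0]
contact_force: [-0.3, -1.1, 6.4]
opening: 0.552
finger_force: 24.8
```

```bash
python3 -c "
from plan import *
at()"
```

```text
t 5.3 grasp [0.5628 0.1165 0.0765] closeyaw -0.119 tilt -1.0 op 0.552 F [-0.3 -1.1  6.4]
```

```bash
python3 -c "
from plan import *
rows([(.563,.1165,.19,-.119,3),(.561,.06,.2,-.119,2),(.561,-.3365,.19,.01,9),(.561,-.3365,.17,.01,1)],45)"
```

```text
[[45, 0.0, 0.0, -0.038, 0.0, -0.0, -0.0], [45, 0.0, 0.0, -0.038, 0.0, -0.0, -0.0], [45, 0.0, 0.0, -0.038, 0.0, -0.0, -0.0], [45, -0.028, 0.003, -0.005, 0.0, -0.0, -0.0], [45, -0.028, 0.002, -0.005, 0.0, -0.0, -0.0], [45, -0.044, 0.005, 0.001, 0.0, 0.0, -0.8], [45, -0.044, 0.005, 0.001, 0.0, 0.0, -0.8], [45, -0.044, 0.004, 0.001, 0.0, 0.0, -0.8]]
[[45, -0.043, 0.003, 0.002, 0.0, 0.0, -0.8], [45, -0.044, 0.003, 0.001, 0.0, 0.0, -0.8], [45, -0.045, 0.002, 0.001, 0.0, 0.0, -0.8], [45, -0.044, 0.002, 0.001, 0.0, 0.0, -0.8], [45, -0.044, 0.001, 0.001, 0.0, 0.0, -0.8], [45, -0.044, 0.0, 0.001, 0.0, 0.0, -0.8], [45, 0.0, 0.0, 0.02, 0.1, 0.0, -0.2]]
```

play_rows --pt "45 0 0 -0.02 0 0 0" --pt "45 0 0 -0.038 0 0 0" --pt "45 0 0 -0.038 0 0 0" --pt "45 -0.02 0.002 -0.022 0 0 0" --pt "45 -0.036 0.003 -0.005 0 0 0" --pt "45 -0.044 0.005 0.001 0 0 -0.8" --pt "45 -0.044 0.005 0.001 0 0 -0.8" --pt "45 -0.044 0.004 0.001 0 0 -0.8"

```text
clock: 6.3
tool_pos: [0.5606, -0.0739, 0.3426]
eef_rot: [0.734, 0.679, -0.0, -0.0]
contact_force: [-0.2, -0.1, -1.2]
opening: 0.55
finger_force: 24.8
```

play_rows --pt "45 -0.043 0.003 0.002 0 0 -0.8" --pt "45 -0.044 0.003 0.001 0 0 -0.8" --pt "45 -0.045 0.002 0.001 0 0 -0.8" --pt "45 -0.044 0.002 0.001 0 0 -0.8" --pt "45 -0.044 0.001 0.001 0 0 -0.8" --pt "45 -0.03 0 0.001 0 0 -0.8" --pt "45 -0.014 0 0.02 0 0 -0.2" --pt "45 0 0 0.01 0 0 0"

```text
clock: 7.3
tool_pos: [0.5599, -0.3369, 0.3032]
eef_rot: [0.704, 0.71, -0.001, -0.002]
contact_force: [-0.2, 1.2, -0.5]
opening: 0.548
finger_force: 24.8
```

```bash
python3 wl.py w2 tray,.5597,-.230,0 octagon_box,.561,-.335,.1175; python3 -c "
from plan import *
rows([(.561,-.3365,.0535,.01,5)],45)"
```

```text
t 7.3 grasp [ 0.5594 -0.3367  0.1562] closeyaw 0.009 tilt -1.0 op 0.548 F [-0.2  1.2 -0.5]
tray 0.66 [324. 126.] [324.  79.] [ 0.5597 -0.1861  0.0082] 0.086
octagon_box 0.69 [323. 313.] [325. 318.] [ 0.5598 -0.3315 -0.0678] 0.162
[[45, -0.0, 0.0, 0.021, -0.0, -0.0, 0.0], [45, -0.001, 0.0, 0.021, -0.0, -0.0, 0.0], [45, -0.0, 0.0, 0.02, -0.0, -0.0, 0.0], [45, -0.001, 0.0, 0.021, -0.0, -0.0, 0.0], [45, -0.0, 0.0, 0.021, -0.0, -0.0, 0.0]]
```

View pics/w2.png

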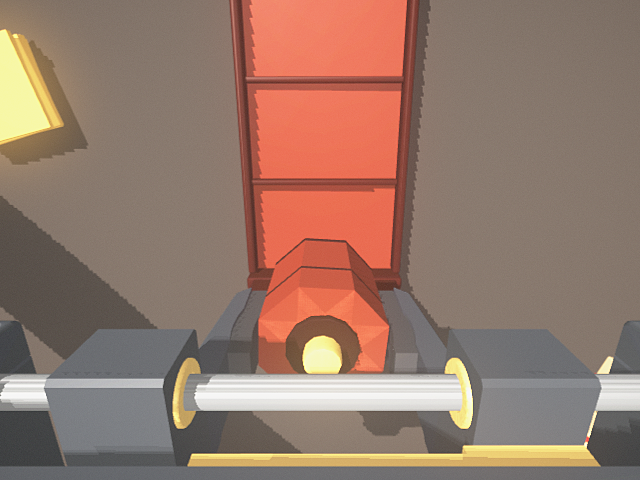

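```bash
python3 -c "
from h import *
for y in (-.16,-.23,-.30,-.377): print(y,proj('wrist',[.51,y,.018]).round(),proj('wrist',[.61,y,.018]).round())
for v in (79,181): print(v,ray('wrist',250,v,.018).round(4),ray('wrist',404,v,.018).round(4))
for z in(.01,.062): print(proj('wrist',[.56,-.382,z]))
"
```

```text
-0.16 [244. -38.] [405. -36.]
-0.23 [250.  84.] [396.  86.]
-0.3 [254. 186.] [389. 188.]
-0.377 [259. 280.] [382. 282.]
79 [ 0.5104 -0.2268  0.018 ] [ 0.615  -0.2255  0.018 ]
181 [ 0.5069 -0.2963  0.018 ] [ 0.6208 -0.2949  0.018 ]
[320.54605321 282.36255811]
[320.07486895 314.63479291]
```

The octagon box hangs upright in the grip at (322,330). Tray strips show at rows 79 and 181, about 4 mm from where I projected them, so I'll shift the target by about 2 mm and lower it.

play_rows --pt "45 0.001 0.001 0.025 0 0 0" --pt "45 0.001 0 0.03 0 0 0" --pt "45 0 0 0.025 0 0 0" --pt "45 0 0 0.012 0 0 0" --pt "45 0 0 0.006 0 0 0" --pt "45 0 0 0.004 0 0 0" --pt "45 0 0 0 0 0 0" --pt "45 0 0 0 0 0 0"

```text
clock: 8.45
tool_pos: [0.562, -0.335, 0.2043]
eef_rot: [0.704, 0.71, 0.0, 0.001]
contact_force: [0.1, 0.4, -0.7]
opening: 0.549
finger_force: 24.8
```

```bash
python3 -c "
from plan import *
at()"
```

```text
t 8.45 grasp [ 0.5621 -0.335   0.0573] closeyaw 0.01 tilt -1.0 op 0.549 F [ 0.1  0.4 -0.7]
```

play_rows --pt "45 0 0 0.002 0 0 0" --pt "45 0 0 0.0015 0 0 0" --pt "45 0 0 0.001 0 0 0" --pt "45 0 0 0 0 0 0"

```text
clock: 8.95
tool_pos: [0.5617, -0.3348, 0.1995]
eef_rot: [0.704, 0.711, -0.0, 0.0]
contact_force: [-2.3, -1.0, 2.8]
opening: 0.546
finger_force: 24.8
```

```bash
python3 -c "
from plan import *
at()"
```

```text
t 8.95 grasp [ 0.5617 -0.3349  0.0525] closeyaw 0.01 tilt -1.0 op 0.546 F [-2.3 -1.   2.8]
```

play_rows --pt "62 0 0 0 0 0 0" --pt "72 0 0 0 0 0 0" --pt "75 0 0 0 0 0 0" --pt "75 0 0 -0.01 0 0 0" --pt "75 0 0 -0.03 0 0 0" --pt "80 0 0 -0.05 0 0 0" --pt "80 0 0 -0.05 0 0 0"

```text
clock: 9.82
tool_pos: [0.5617, -0.3347, 0.3412]
eef_rot: [0.704, 0.711, 0.0, 0.0]
contact_force: [-0.2, 0.1, 0.1]
opening: 0.802
finger_force: 0.0
```

```bash
python3 wl.py w3 octagon_box,.561,-.335,.01 ; python3 -c "
from plan import *
rows([(.5768,.189,.2,-.2,11),(.5768,.189,.076,-.2,4)],80)"
```

```text
t 9.825 grasp [ 0.5617 -0.3347  0.1942] closeyaw 0.01 tilt -1.0 op 0.802 F [-0.2  0.1  0.1]
octagon_box 0.82 [322. 224.] [321. 225.] [ 0.5621 -0.3327 -0.0506] 0.022
[[80, 0.048, 0.002, -0.0, 0.1, 0.0, 1.1], [80, 0.047, 0.0, -0.001, 0.1, 0.0, 1.1], [80, 0.048, 0.0, 0.0, 0.1, 0.0, 1.1], [80, 0.048, -0.001, -0.0, 0.1, 0.0, 1.1], [80, 0.047, -0.002, -0.0, 0.1, 0.0, 1.1], [80, 0.048, -0.003, -0.001, 0.1, 0.0, 1.1], [80, 0.047, -0.004, 0.0, 0.1, 0.0, 1.1], [80, 0.048, -0.005, -0.0, 0.1, 0.0, 1.1]]
[[80, 0.047, -0.005, -0.0, 0.1, 0.0, 1.1], [80, 0.047, -0.007, -0.001, 0.1, 0.0, 1.1], [80, 0.047, -0.007, 0.0, 0.1, 0.0, 1.1], [80, 0.0, 0.0, 0.031, -0.1, 0.1, -0.0], [80, 0.0, 0.0, 0.031, -0.1, 0.1, -0.0], [80, 0.0, 0.0, 0.031, -0.1, 0.1, -0.0], [80, 0.0, 0.0, 0.031, -0.1, 0.1, -0.0]]
```

View pics/w3.png

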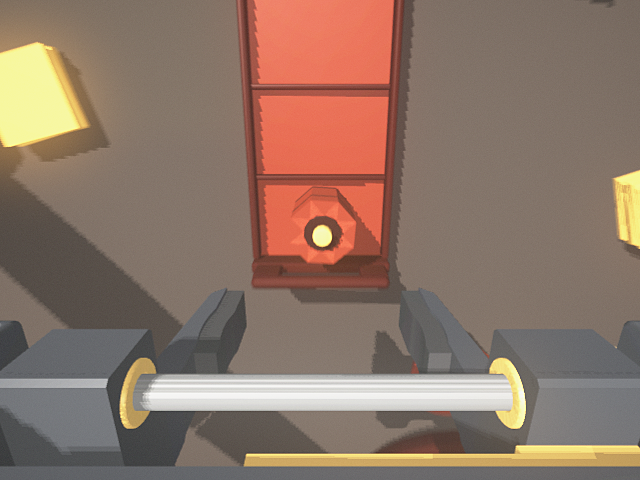

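The octagon stands upright in bay 4 at (322,225), between the strip at row 176 and the end board at row 260. Next is the canister.

```bash
python3 -c "
from h import *
for v,a,b in((87,252,391),(177,257,386)): print(ray('wrist',a,v,.018).round(4),ray('wrist',b,v,.018).round(4))
"
```

```text
[ 0.5116 -0.2316  0.018 ] [ 0.6212 -0.2306  0.018 ]
[ 0.5121 -0.3024  0.018 ] [ 0.6219 -0.3016  0.018 ]
```

play_rows --pt "80 0.03 0.002 0 0 0 1.1" --pt "80 0.047 0 -0.001 0 0 1.1" --pt "80 0.048 0 0 0 0 1.1" --pt "80 0.048 -0.001 0 0 0 1.1" --pt "80 0.047 -0.002 0 0 0 1.1" --pt "80 0.048 -0.003 -0.001 0 0 1.1" --pt "80 0.047 -0.004 0 0 0 1.1" --pt "80 0.048 -0.005 0 0 0 1.1"

```text
clock: 10.92
tool_pos: [0.5706, 0.0301, 0.3411]
eef_rot: [0.756, 0.654, -0.0, 0.0]
contact_force: [0.2, 1.0, 0.2]
opening: 0.801
finger_force: 0.0
```

play_rows --pt "80 0.047 -0.005 0 0 0 1.1" --pt "80 0.047 -0.007 -0.001 0 0 1.1" --pt "80 0.047 -0.007 0 0 0 1.1" --pt "80 0.018 0 0 0 0 0" --pt "80 0 0 0 0 0 0"

```text
clock: 11.55
tool_pos: [0.5786, 0.1891, 0.342]
eef_rot: [0.774, 0.633, -0.0, 0.0]
contact_force: [0.1, -0.6, -0.2]
opening: 0.802
finger_force: 0.0
```

```bash
python3 wl.py w4 canister,.5768,.189,.034 wood_box,.5755,.254,.034 flat_tin,.589,.3215,.034; python3 -c "
from plan import *
rows([(.5768,.189,.076,-.2,5)],80)"
```

```text
t 11.55 grasp [0.5786 0.1891 0.195 ] closeyaw -0.2 tilt -1.0 op 0.802 F [ 0.1 -0.6 -0.2]
canister 0.92 [320. 241.] [320. 234.] [ 0.5769  0.1894 -0.0094] 0.039
wood_box 0.83 [297. 146.] [299. 148.] [ 0.5755  0.2559 -0.3083] 0.025
flat_tin 0.92 [298.  38.] [297.  36.] [0.5899 0.3233 0.0651] 0.027
[[80, 0.001, -0.001, 0.024, 0.0, 0.0, -0.1], [80, 0.0, -0.0, 0.024, 0.0, 0.0, -0.1], [80, 0.001, -0.001, 0.023, 0.0, 0.0, -0.1], [80, 0.0, -0.0, 0.024, 0.0, 0.0, -0.1], [80, 0.001, -0.001, 0.024, 0.0, 0.0, -0.1]]
```

play_rows --pt "80 0.001 -0.002 0.025 0 0 0" --pt "80 0 0 0.035 0 0 0" --pt "80 0 0 0.03 0 0 0" --pt "80 0 0 0.02 0 0 0" --pt "80 0 0 0.009 0 0 0" --pt "60 0 0 0 0 0 0" --pt "42 0 0 0 0 0 0" --pt "42 0 0 0 0 0 0" --grip_force 25

```text
clock: 12.75
tool_pos: [0.5772, 0.19, 0.2241]
eef_rot: [0.775, 0.632, 0.001, 0.0]
contact_force: [0.3, 0.1, 2.1]
opening: 0.495
finger_force: 25.0
```

play_rows --pt "42 0 0 0 0 0 0" --pt "42 0 0 0 0 0 0" --pt "42 0 0 0 0 0 0" --pt "42 0 0 0 0 0 0" --pt "42 0 0 0 0 0 0"

```text
clock: 13.38
tool_pos: [0.5772, 0.19, 0.2241]
eef_rot: [0.775, 0.632, 0.001, 0.0]
contact_force: [0.1, -0.3, 6.6]
opening: 0.493
finger_force: 25.0
```

```bash
python3 -c "
from plan import *
at()
rows([(.5768,.189,.19,-.2,4),(.574,.15,.2,-.2,2),(.5615,-.265,.18,.01,10)],42)"
```

```text
t 13.375 grasp [0.5774 0.1901 0.0771] closeyaw -0.202 tilt -1.0 op 0.493 F [ 0.1 -0.3  6.6]
[[42, -0.0, -0.0, -0.028, 0.0, -0.0, -0.0], [42, -0.001, -0.0, -0.028, 0.0, -0.0, -0.0], [42, 0.0, -0.0, -0.029, 0.0, -0.0, -0.0], [42, -0.0, -0.0, -0.028, 0.0, -0.0, -0.0], [42, -0.019, 0.003, -0.005, 0.0, -0.0, -0.0], [42, -0.02, 0.002, -0.005, 0.0, -0.0, -0.0], [42, -0.041, 0.007, 0.002, 0.0, -0.0, -1.2], [42, -0.041, 0.006, 0.002, 0.0, -0.0, -1.2]]
[[42, -0.041, 0.006, 0.002, 0.0, -0.0, -1.2], [42, -0.041, 0.004, 0.002, 0.0, -0.0, -1.2], [42, -0.042, 0.004, 0.002, 0.0, -0.0, -1.2], [42, -0.041, 0.003, 0.002, 0.0, -0.0, -1.2], [42, -0.042, 0.002, 0.002, 0.0, -0.0, -1.2], [42, -0.041, 0.001, 0.002, 0.0, -0.0, -1.2], [42, -0.042, -0.0, 0.002, 0.0, -0.0, -1.2], [42, -0.041, -0.001, 0.002, 0.0, -0.0, -1.2]]
```

play_rows --pt "42 0 0 -0.02 0 0 0" --pt "42 0 0 -0.036 0 0 0" --pt "42 0 0 -0.035 0 0 0" --pt "42 -0.01 0 -0.022 0 0 0" --pt "42 -0.03 0.005 -0.01 0 0 0" --pt "42 -0.041 0.007 0.002 0 0 -1.2" --pt "42 -0.041 0.006 0.002 0 0 -1.2" --pt "42 -0.041 0.006 0.002 0 0 -1.2"

```text
clock: 14.38
tool_pos: [0.5697, 0.0231, 0.3403]
eef_rot: [0.754, 0.657, -0.001, 0.0]
contact_force: [0.5, 0.5, -1.4]
opening: 0.493
finger_force: 25.0
```

play_rows --pt "42 -0.041 0.004 0.002 0 0 -1.2" --pt "42 -0.042 0.004 0.002 0 0 -1.2" --pt "42 -0.041 0.003 0.002 0 0 -1.2" --pt "42 -0.042 0.002 0.002 0 0 -1.2" --pt "42 -0.041 0.001 0.002 0 0 -1.2" --pt "42 -0.041 0 0.002 0 0 -1.2" --pt "42 -0.03 -0.001 0.002 0 0 -1.2" --pt "42 -0.015 0 0.002 0 0 0"

```text
clock: 15.38
tool_pos: [0.5603, -0.2708, 0.324]
eef_rot: [0.706, 0.709, -0.001, -0.0]
contact_force: [0.8, 0.8, -1.5]
opening: 0.494
finger_force: 25.0
```

```bash
python3 -c "
from plan import *
at()
rows([(.5615,-.265,.057,.01,6)],42)"
```

```text
t 15.375 grasp [ 0.5601 -0.271   0.177 ] closeyaw 0.004 tilt -1.0 op 0.494 F [ 0.8  0.8 -1.5]
[[42, 0.001, 0.0, 0.02, -0.0, 0.0, -0.1], [42, 0.001, 0.0, 0.02, -0.0, 0.0, -0.1], [42, 0.001, 0.001, 0.02, -0.0, 0.0, -0.1], [42, 0.001, -0.0, 0.02, -0.0, 0.0, -0.1], [42, 0.001, 0.0, 0.02, -0.0, 0.0, -0.1], [42, 0.001, 0.0, 0.02, -0.0, 0.0, -0.1]]
```

play_rows --pt "42 0.002 0.001 0.025 0 0 -0.3" --pt "42 0.002 0 0.035 0 0 0" --pt "42 0.001 0 0.03 0 0 0" --pt "42 0 0 0.018 0 0 0" --pt "42 0 0 0.008 0 0 0" --pt "42 0 0 0.003 0 0 0" --pt "42 0 0 0 0 0 0" --pt "42 0 0 0 0 0 0"

```text
clock: 16.38
tool_pos: [0.5629, -0.2632, 0.2061]
eef_rot: [0.702, 0.712, 0.0, 0.001]
contact_force: [0.8, 0.2, -0.9]
opening: 0.491
finger_force: 25.0
```

```bash
python3 -c "
from plan import *
at()"
```

```text
t 16.375 grasp [ 0.5631 -0.2633  0.0591] closeyaw 0.013 tilt -1.0 op 0.491 F [ 0.8  0.2 -0.9]
```

Grasp point is 6 mm above set-down height, so I'll lower gently and release.

play_rows --pt "42 -0.001 -0.001 0.003 0 0 0" --pt "42 0 0 0.0015 0 0 0" --pt "42 0 0 0.001 0 0 0" --pt "42 0 0 0.0005 0 0 0" --pt "42 0 0 0 0 0 0"

```text
clock: 17.0
tool_pos: [0.5615, -0.2642, 0.2001]
eef_rot: [0.702, 0.712, -0.0, 0.0]
contact_force: [-2.9, -0.8, 5.4]
opening: 0.49
finger_force: 25.0
```

```bash
python3 -c "
from plan import *
at()"
```

```text
t 17.0 grasp [ 0.5614 -0.2643  0.0531] closeyaw 0.013 tilt -1.0 op 0.49 F [-2.9 -0.8  5.4]
```

play_rows --pt "58 0 0 0 0 0 0" --pt "70 0 0 0 0 0 0" --pt "75 0 0 0 0 0 0" --pt "75 0 0 -0.01 0 0 0" --pt "75 0 0 -0.03 0 0 0" --pt "80 0 0 -0.05 0 0 0" --pt "80 0 0 -0.05 0 0 0" --pt "80 0 0 0 0 0 0"

```text
clock: 18.0
tool_pos: [0.5631, -0.2641, 0.3441]
eef_rot: [0.703, 0.712, 0.002, 0.004]
contact_force: [-0.5, -0.7, 0.2]
opening: 0.803
finger_force: 0.0
```

```bash
python3 wl.py w5 octagon_box,.561,-.335,.01 canister,.561,-.265,.01; python3 -c "
from plan import *
rows([(.5757,.256,.195,-.285,11)],80)"
```

```text
t 18.0 grasp [ 0.5644 -0.2645  0.1971] closeyaw 0.013 tilt -1.0 op 0.803 F [-0.5 -0.7  0.2]
octagon_box 0.9 [317. 301.] [315. 300.] [ 0.5621 -0.3331 -0.0983] 0.059
canister 0.59 [317. 230.] [316. 224.] [ 0.5619 -0.2649  0.0677] 0.063
[[80, 0.047, 0.002, -0.0, -0.0, 0.0, 1.6], [80, 0.048, 0.001, -0.001, -0.0, 0.0, 1.6], [80, 0.047, -0.001, 0.0, -0.0, 0.0, 1.6], [80, 0.047, -0.002, -0.0, -0.0, 0.0, 1.6], [80, 0.047, -0.003, -0.001, -0.0, 0.0, 1.6], [80, 0.047, -0.005, 0.0, -0.0, 0.0, 1.6], [80, 0.047, -0.006, -0.0, -0.0, 0.0, 1.6], [80, 0.047, -0.007, -0.0, -0.0, 0.0, 1.6]]
[[80, 0.047, -0.009, -0.001, -0.0, 0.0, 1.6], [80, 0.046, -0.01, -0.0, -0.0, 0.0, 1.6], [80, 0.046, -0.011, -0.0, -0.0, 0.0, 1.6]]
```

play_rows --pt "80 0.035 0.002 0 0 0 1.6" --pt "80 0.048 0.001 -0.001 0 0 1.6" --pt "80 0.047 -0.001 0 0 0 1.6" --pt "80 0.047 -0.002 0 0 0 1.6" --pt "80 0.047 -0.003 -0.001 0 0 1.6" --pt "80 0.047 -0.005 0 0 0 1.6" --pt "80 0.047 -0.006 0 0 0 1.6" --pt "80 0.047 -0.007 0 0 0 1.6"

```text
clock: 19.15
tool_pos: [0.5721, 0.1034, 0.3395]
eef_rot: [0.778, 0.629, -0.002, -0.001]
contact_force: [-0.2, 0.5, 0.1]
opening: 0.8
finger_force: 0.0
```

play_rows --pt "80 0.047 -0.009 -0.001 0 0 1.6" --pt "80 0.046 -0.01 0 0 0 1.6" --pt "80 0.046 -0.011 0 0 0 1.6" --pt "80 0.012 0 0 0 0 0" --pt "80 0 0 0 0 0 0" --pt "80 0 0 0 0 0 0"

```text
clock: 19.9
tool_pos: [0.5801, 0.2533, 0.3414]
eef_rot: [0.804, 0.595, -0.001, 0.001]
contact_force: [-0.0, -0.7, -0.6]
opening: 0.796
finger_force: 0.0
```

```bash
python3 wl.py w6 wood_box,.5757,.256,.034 flat_tin,.5895,.323,.034; python3 -c "
from plan import *
rows([(.5757,.256,.072,-.29,5)],80)"
```

```text
t 19.9 grasp [0.58   0.2529 0.1944] closeyaw -0.296 tilt -1.0 op 0.796 F [-0.  -0.7 -0.6]
wood_box 0.91 [315. 232.] [315. 231.] [ 0.576   0.2557 -0.2811] 0.057
flat_tin 0.69 [306. 135.] [306. 137.] [0.5892 0.323  0.029 ] 0.039
[[80, 0.0, -0.001, 0.025, 0.0, 0.0, -0.1], [80, 0.0, -0.001, 0.024, 0.0, 0.0, -0.1], [80, 0.0, -0.001, 0.025, 0.0, 0.0, -0.1], [80, 0.001, -0.001, 0.024, 0.0, 0.0, -0.1], [80, -0.0, -0.001, 0.025, 0.0, 0.0, -0.1]]
```

View pics/w6.png

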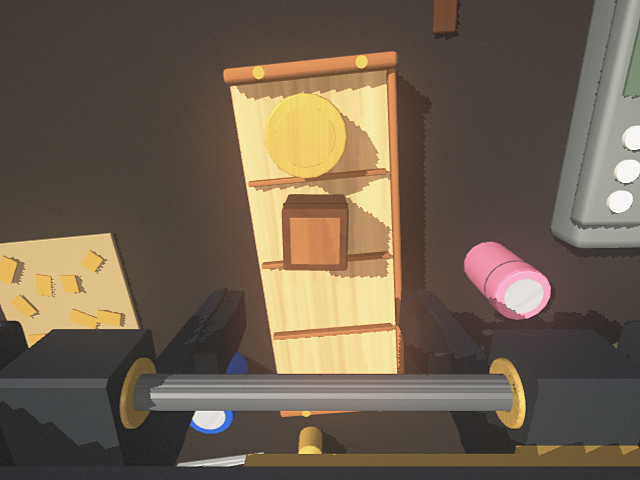

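The wood box at (315,232) is square to the tool, with the tin next to it at (306,136). Descending.

play_rows --pt "80 0.001 -0.003 0.025 0 0 -0.4" --pt "80 0.001 -0.002 0.035 0 0 0" --pt "80 0 0 0.034 0 0 0" --pt "80 0 0 0.02 0 0 0" --pt "80 0 0 0.008 0 0 0" --pt "60 0 0 0 0 0 0" --pt "42 0 0 0 0 0 0" --pt "42 0 0 0 0 0 0" --grip_force 25

```text
clock: 21.05
tool_pos: [0.576, 0.2594, 0.2213]
eef_rot: [0.801, 0.599, 0.001, 0.0]
contact_force: [-0.8, -0.3, 2.4]
opening: 0.52
finger_force: 25.0
```

play_rows --pt "42 0 0 0 0 0 0" --pt "42 0 0 0 0 0 0" --pt "42 0 0 0 0 0 0" --pt "42 0 0 0 0 0 0" --pt "42 0 0 0 0 0 0"

```text
clock: 21.68
tool_pos: [0.576, 0.2594, 0.2213]
eef_rot: [0.801, 0.599, 0.001, 0.0]
contact_force: [-0.8, -0.4, 6.4]
opening: 0.518
finger_force: 25.0
```

```bash
python3 -c "
from plan import *
at()
rows([(.5768,.256,.19,-.29,4),(.574,.215,.2,-.29,2),(.561,-.195,.18,.01,10)],42)"
```

```text
t 21.675 grasp [0.5763 0.2595 0.0743] closeyaw -0.287 tilt -1.0 op 0.518 F [-0.8 -0.4  6.4]
[[42, -0.001, 0.0, -0.029, 0.0, -0.0, 0.0], [42, -0.0, 0.001, -0.029, 0.0, -0.0, 0.0], [42, -0.001, 0.0, -0.029, 0.0, -0.0, 0.0], [42, -0.001, 0.001, -0.029, 0.0, -0.0, 0.0], [42, -0.02, 0.004, -0.005, 0.0, -0.0, 0.1], [42, -0.02, 0.005, -0.005, 0.0, -0.0, 0.1], [42, -0.04, 0.01, 0.002, 0.0, -0.0, -1.7], [42, -0.04, 0.01, 0.002, 0.0, -0.0, -1.7]]
[[42, -0.04, 0.008, 0.002, 0.0, -0.0, -1.7], [42, -0.04, 0.007, 0.002, 0.0, -0.0, -1.7], [42, -0.041, 0.006, 0.002, 0.0, -0.0, -1.7], [42, -0.041, 0.004, 0.002, 0.0, -0.0, -1.7], [42, -0.041, 0.003, 0.002, 0.0, -0.0, -1.7], [42, -0.04, 0.002, 0.002, 0.0, -0.0, -1.7], [42, -0.042, 0.001, 0.002, 0.0, -0.0, -1.7], [42, -0.041, -0.0, 0.002, 0.0, -0.0, -1.7]]
```

play_rows --pt "42 0 0 -0.02 0 0 0" --pt "42 0 0 -0.036 0 0 0" --pt "42 0 0 -0.036 0 0 0" --pt "42 -0.01 0 -0.024 0 0 0" --pt "42 -0.028 0.009 -0.01 0 0 0" --pt "42 -0.04 0.01 0.002 0 0 -1.7" --pt "42 -0.04 0.01 0.002 0 0 -1.7" --pt "42 -0.04 0.009 0.002 0 0 -1.7"

```text
clock: 22.68
tool_pos: [0.5706, 0.0954, 0.3411]
eef_rot: [0.773, 0.634, 0.0, 0.0]
contact_force: [-0.6, 0.1, -2.5]
opening: 0.518
finger_force: 25.0
```

play_rows --pt "42 -0.04 0.008 0.002 0 0 -1.7" --pt "42 -0.041 0.006 0.002 0 0 -1.7" --pt "42 -0.041 0.004 0.002 0 0 -1.7" --pt "42 -0.041 0.003 0.002 0 0 -1.7" --pt "42 -0.04 0.002 0.002 0 0 -1.7" --pt "42 -0.042 0.001 0.002 0 0 -1.7" --pt "42 -0.028 0 0.002 0 0 -1.7" --pt "42 -0.012 0 0.002 0 0 -1.7"

```text
clock: 23.68
tool_pos: [0.5634, -0.1925, 0.3248]
eef_rot: [0.694, 0.72, -0.001, 0.001]
contact_force: [-0.1, 0.2, -0.8]
opening: 0.52
finger_force: 25.0
```

play_rows --pt "42 0 0 0.01 0 0 0" --pt "42 0 0 0 0 0 0"

```text
clock: 23.92
tool_pos: [0.5637, -0.1888, 0.3137]
eef_rot: [0.693, 0.721, -0.0, -0.001]
contact_force: [-0.6, 0.4, -1.1]
opening: 0.518
finger_force: 25.0
```

```bash
python3 wl.py w7 wood_box,.561,-.195,.13; python3 -c "
from plan import *
rows([(.5613,-.191,.056,.01,6)],42)"
```

```text
t 23.925 grasp [ 0.5634 -0.1886  0.1667] closeyaw 0.04 tilt -1.0 op 0.518 F [-0.6  0.4 -1.1]
wood_box 0.68 [322. 316.] [315. 337.] [ 0.5646 -0.1921  0.0541] 0.271
[[42, -0.0, -0.0, 0.019, -0.0, -0.0, 0.3], [42, -0.001, -0.001, 0.018, -0.0, -0.0, 0.3], [42, -0.0, -0.0, 0.019, -0.0, -0.0, 0.3], [42, -0.001, -0.001, 0.018, -0.0, -0.0, 0.3], [42, -0.0, -0.0, 0.019, -0.0, -0.0, 0.3], [42, -0.001, -0.001, 0.018, -0.0, -0.0, 0.3]]
```

View pics/w7.png

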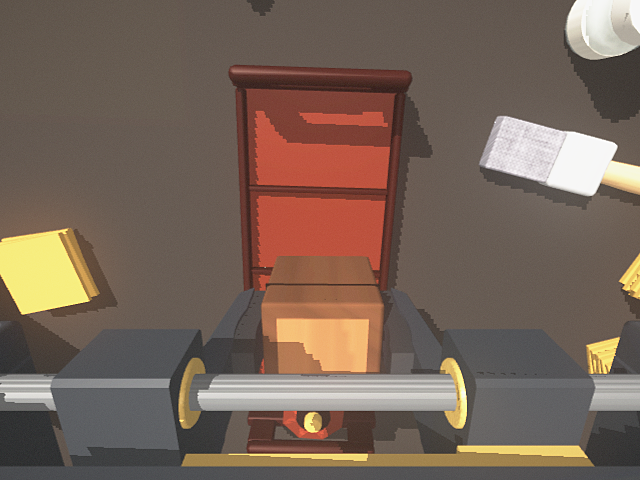

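The wood box hangs level in the grip, with the strip between bays 1 and 2 at row 188. Lowering it.

play_rows --pt "42 -0.001 -0.001 0.022 0 0 0.9" --pt "42 -0.001 -0.001 0.034 0 0 0.8" --pt "42 0 0 0.03 0 0 0" --pt "42 0 0 0.014 0 0 0" --pt "42 0 0 0.008 0 0 0" --pt "42 0 0 0.003 0 0 0" --pt "42 0 0 0 0 0 0" --pt "42 0 0 0 0 0 0"

```text
clock: 25.02
tool_pos: [0.5624, -0.192, 0.2039]
eef_rot: [0.704, 0.71, 0.0, 0.001]
contact_force: [-0.3, 0.7, -1.0]
opening: 0.516
finger_force: 25.0
```

```bash
python3 -c "
from plan import *
at()"
```

```text
t 25.025 grasp [ 0.5626 -0.192   0.0569] closeyaw 0.01 tilt -1.0 op 0.516 F [-0.3  0.7 -1. ]
```

Needs about 6.5 mm more to reach 0.0503.

play_rows --pt "42 0.001 -0.001 0.003 0 0 0" --pt "42 0 0 0.0015 0 0 0" --pt "42 0 0 0.001 0 0 0" --pt "42 0 0 0.001 0 0 0" --pt "42 0 0 0 0 0 0"

```text
clock: 25.65
tool_pos: [0.5611, -0.1908, 0.1973]
eef_rot: [0.704, 0.711, -0.0, 0.0]
contact_force: [-2.0, 0.1, 5.5]
opening: 0.519
finger_force: 25.0
```

```bash
python3 -c "
from plan import *
at()"
```

```text
t 25.65 grasp [ 0.5611 -0.1909  0.0503] closeyaw 0.01 tilt -1.0 op 0.519 F [-2.   0.1  5.5]
```

play_rows --pt "60 0 0 0 0 0 0" --pt "70 0 0 0 0 0 0" --pt "75 0 0 0 0 0 0" --pt "75 0 0 -0.01 0 0 0" --pt "75 0 0 -0.03 0 0 0" --pt "82 0 0 -0.05 0 0 0" --pt "82 0 0 -0.05 0 0 0" --pt "82 0 0 0 0 0 0"

```text
clock: 26.65
tool_pos: [0.5626, -0.1908, 0.3413]
eef_rot: [0.704, 0.71, 0.002, 0.004]
contact_force: [0.2, -0.6, 0.5]
opening: 0.821
finger_force: 0.0
```

```bash
python3 wl.py w8 octagon_box,.561,-.335,.01 canister,.561,-.265,.01 wood_box,.561,-.195,.01; python3 -c "
from plan import *
rows([(.5893,.323,.195,-.2,11)],82)"
```

```text
t 26.65 grasp [ 0.5638 -0.191   0.1943] closeyaw 0.009 tilt -1.0 op 0.821 F [ 0.2 -0.6  0.5]
octagon_box 0.69 [318. 361.] [316. 371.] [ 0.5632 -0.3289  0.1784] 0.681
canister 0.71 [317. 313.] [316. 305.] [ 0.5618 -0.2657  0.0706] 0.076
wood_box 0.86 [317. 229.] [317. 229.] [ 0.5617 -0.195   0.0238] 0.057
[[82, 0.047, 0.003, -0.001, -0.0, 0.0, 1.1], [82, 0.046, 0.002, -0.0, -0.0, 0.0, 1.1], [82, 0.047, 0.002, -0.001, -0.0, 0.0, 1.1], [82, 0.047, -0.0, -0.0, -0.0, 0.0, 1.1], [82, 0.047, -0.001, -0.001, -0.0, 0.0, 1.1], [82, 0.047, -0.001, -0.0, -0.0, 0.0, 1.1], [82, 0.046, -0.002, -0.001, -0.0, 0.0, 1.1], [82, 0.047, -0.004, -0.001, -0.0, 0.0, 1.1]]
[[82, 0.047, -0.004, -0.0, -0.0, 0.0, 1.1], [82, 0.046, -0.005, -0.001, -0.0, 0.0, 1.1], [82, 0.047, -0.006, -0.0, -0.0, 0.0, 1.1]]
```

play_rows --pt "82 0.03 0.003 -0.001 0 0 1.1" --pt "82 0.046 0.002 0 0 0 1.1" --pt "82 0.047 0.002 -0.001 0 0 1.1" --pt "82 0.047 0 0 0 0 1.1" --pt "82 0.047 -0.001 -0.001 0 0 1.1" --pt "82 0.047 -0.001 0 0 0 1.1" --pt "82 0.046 -0.002 -0.001 0 0 1.1" --pt "82 0.047 -0.004 -0.001 0 0 1.1"

```text
clock: 27.85
tool_pos: [0.5814, 0.1672, 0.3401]
eef_rot: [0.756, 0.654, -0.001, -0.0]
contact_force: [0.3, 0.4, 0.2]
opening: 0.817
finger_force: 0.0
```

play_rows --pt "82 0.047 -0.004 0 0 0 1.1" --pt "82 0.046 -0.005 -0.001 0 0 1.1" --pt "82 0.047 -0.006 0 0 0 1.1" --pt "82 0.017 0 0 0 0 0" --pt "82 0 0 0 0 0 0" --pt "82 0 0 0 0 0 0"

```text
clock: 28.6
tool_pos: [0.5938, 0.3207, 0.3419]
eef_rot: [0.775, 0.631, -0.001, 0.001]
contact_force: [0.5, 0.4, 0.2]
opening: 0.823
finger_force: 0.0
```

```bash
python3 wl.py w9 flat_tin,.5895,.323,.034; python3 -c "
from plan import *
rows([(.5893,.323,.066,-.2,5)],82)"
```

```text
t 28.6 grasp [0.5937 0.3202 0.1949] closeyaw -0.204 tilt -1.0 op 0.823 F [0.5 0.4 0.2]
flat_tin 0.95 [316. 227.] [316. 231.] [0.5896 0.3233 0.093 ] 0.046
[[82, 0.0, -0.001, 0.026, 0.0, 0.0, -0.0], [82, 0.001, -0.001, 0.026, 0.0, 0.0, -0.0], [82, -0.0, -0.001, 0.026, 0.0, 0.0, -0.0], [82, 0.0, -0.001, 0.026, 0.0, 0.0, -0.0], [82, 0.0, -0.001, 0.025, 0.0, 0.0, -0.0]]
```

play_rows --pt "82 -0.001 -0.002 0.025 0 0 0" --pt "82 0 -0.002 0.035 0 0 0" --pt "82 0 0 0.034 0 0 0" --pt "82 0 0 0.02 0 0 0" --pt "82 0 0 0.01 0 0 0" --pt "82 0 0 0.004 0 0 0" --pt "82 0 0 0 0 0 0" --pt "82 0 0 0 0 0 0"

```text
clock: 29.7
tool_pos: [0.5894, 0.3233, 0.2157]
eef_rot: [0.775, 0.632, 0.001, 0.0]
contact_force: [0.6, -1.0, 0.4]
opening: 0.825
finger_force: 0.0
```

```bash
python3 -c "
from plan import *
at()"
```

```text
t 29.7 grasp [0.5896 0.3235 0.0687] closeyaw -0.201 tilt -1.0 op 0.825 F [ 0.6 -1.   0.4]
```

play_rows --pt "82 0 0 0.002 0 0 0" --pt "65 0 0 0 0 0 0" --pt "55 0 0 0 0 0 0" --pt "55 0 0 0 0 0 0" --pt "55 0 0 0 0 0 0" --pt "55 0 0 0 0 0 0" --pt "55 0 0 0 0 0 0" --pt "55 0 0 0 0 0 0" --grip_force 25

```text
clock: 30.7
tool_pos: [0.5891, 0.3231, 0.2128]
eef_rot: [0.775, 0.632, 0.0, 0.0]
contact_force: [0.6, -0.2, 0.5]
opening: 0.628
finger_force: 25.0
```

```bash
python3 -c "
from plan import *
at()
rows([(.5895,.323,.18,-.2,4),(.587,.28,.19,-.2,2),(.5605,-.125,.17,.01,10)],55)"
```

```text
t 30.7 grasp [0.5891 0.3231 0.0658] closeyaw -0.201 tilt -1.0 op 0.628 F [ 0.6 -0.2  0.5]
[[55, 0.0, 0.0, -0.029, 0.0, -0.0, -0.0], [55, 0.0, 0.0, -0.028, 0.0, -0.0, -0.0], [55, 0.0, 0.0, -0.029, 0.0, -0.0, -0.0], [55, 0.0, 0.0, -0.028, 0.0, -0.0, -0.0], [55, -0.021, 0.003, -0.005, 0.0, -0.0, -0.0], [55, -0.022, 0.004, -0.005, 0.0, -0.0, -0.0], [55, -0.04, 0.005, 0.002, 0.0, -0.0, -1.2], [55, -0.04, 0.005, 0.002, 0.0, -0.0, -1.2]]
[[55, -0.041, 0.004, 0.002, 0.0, -0.0, -1.2], [55, -0.04, 0.003, 0.002, 0.0, -0.0, -1.2], [55, -0.041, 0.002, 0.002, 0.0, -0.0, -1.2], [55, -0.04, 0.001, 0.002, 0.0, -0.0, -1.2], [55, -0.041, 0.001, 0.002, 0.0, -0.0, -1.2], [55, -0.04, -0.001, 0.002, 0.0, -0.0, -1.2], [55, -0.041, -0.001, 0.002, 0.0, -0.0, -1.2], [55, -0.04, -0.002, 0.002, 0.0, -0.0, -1.2]]
```

play_rows --pt "55 0 0 -0.02 0 0 0" --pt "55 0 0 -0.036 0 0 0" --pt "55 0 0 -0.036 0 0 0" --pt "55 -0.015 0 -0.022 0 0 0" --pt "55 -0.028 0.007 -0.01 0 0 0" --pt "55 -0.04 0.005 0.002 0 0 -1.2" --pt "55 -0.04 0.005 0.002 0 0 -1.2" --pt "55 -0.041 0.004 0.002 0 0 -1.2"

```text
clock: 31.7
tool_pos: [0.579, 0.1568, 0.3317]
eef_rot: [0.754, 0.657, 0.0, 0.0]
contact_force: [0.0, -0.6, -2.5]
opening: 0.625
finger_force: 25.0
```

play_rows --pt "55 -0.04 0.003 0.002 0 0 -1.2" --pt "55 -0.041 0.002 0.002 0 0 -1.2" --pt "55 -0.04 0.001 0.002 0 0 -1.2" --pt "55 -0.041 0.001 0.002 0 0 -1.2" --pt "55 -0.04 -0.001 0.002 0 0 -1.2" --pt "55 -0.041 -0.001 0.002 0 0 -1.2" --pt "55 -0.028 -0.002 0.002 0 0 -1.2" --pt "55 -0.012 0 0.002 0 0 -1.2"

```text
clock: 32.7
tool_pos: [0.5607, -0.1268, 0.3153]
eef_rot: [0.698, 0.717, -0.001, 0.001]
contact_force: [-0.6, 0.4, -2.0]
opening: 0.627
finger_force: 25.0
```

play_rows --pt "55 0 0 0.01 0 0 0" --pt "55 0 0 0 0 0 0"

```text
clock: 32.95
tool_pos: [0.561, -0.1228, 0.3041]
eef_rot: [0.696, 0.718, 0.0, -0.001]
contact_force: [0.1, 0.3, -1.9]
opening: 0.626
finger_force: 25.0
```

```bash
python3 -c "
from plan import *
at()
rows([(.561,-.1255,.0478,.01,6)],55)"
```

```text
t 32.95 grasp [ 0.5608 -0.1226  0.1571] closeyaw 0.031 tilt -1.0 op 0.626 F [ 0.1  0.3 -1.9]
[[55, -0.0, 0.0, 0.018, -0.0, -0.0, 0.2], [55, -0.001, 0.0, 0.018, -0.0, -0.0, 0.2], [55, -0.0, 0.0, 0.019, -0.0, -0.0, 0.2], [55, -0.001, 0.0, 0.018, -0.0, -0.0, 0.2], [55, -0.0, 0.0, 0.018, -0.0, -0.0, 0.2], [55, -0.001, 0.0, 0.018, -0.0, -0.0, 0.2]]
```

play_rows --pt "55 -0.001 0 0.022 0 0 0.6" --pt "55 -0.001 0 0.033 0 0 0.6" --pt "55 0 0 0.03 0 0 0" --pt "55 0 0 0.014 0 0 0" --pt "55 0 0 0.006 0 0 0" --pt "55 0 0 0.003 0 0 0" --pt "55 0 0 0 0 0 0" --pt "55 0 0 0 0 0 0"

```text
clock: 33.95
tool_pos: [0.5615, -0.1267, 0.1974]
eef_rot: [0.704, 0.71, 0.0, 0.001]
contact_force: [0.1, -1.0, -1.7]
opening: 0.627
finger_force: 25.0
```

```bash
python3 -c "
from plan import *
at()"
```

```text
t 33.95 grasp [ 0.5617 -0.1268  0.0504] closeyaw 0.008 tilt -1.0 op 0.627 F [ 0.1 -1.  -1.7]
```

play_rows --pt "55 0.001 0 0.004 0 0 0" --pt "55 0 0 0.002 0 0 0" --pt "55 0 0 0.0015 0 0 0" --pt "55 0 0 0.0005 0 0 0" --pt "55 0 0 0 0 0 0"

```text
clock: 34.58
tool_pos: [0.5612, -0.1256, 0.1887]
eef_rot: [0.704, 0.71, 0.0, 0.0]
contact_force: [0.3, -0.4, -3.5]
opening: 0.628
finger_force: 25.0
```

```bash
python3 -c "
from plan import *
at()"
```

```text
t 34.575 grasp [ 0.5612 -0.1256  0.0417] closeyaw 0.008 tilt -1.0 op 0.628 F [ 0.3 -0.4 -3.5]
```

play_rows --pt "55 0 0 0.0005 0 0 0" --pt "55 0 0 0.0005 0 0 0" --pt "55 0 0 0 0 0 0"

```text
clock: 34.95
tool_pos: [0.5612, -0.1256, 0.1887]
eef_rot: [0.704, 0.71, -0.0, 0.0]
contact_force: [-2.3, -0.5, 6.5]
opening: 0.628
finger_force: 25.0
```

Contact. Release, rise, then back away so the top camera has a clear view.

play_rows --pt "70 0 0 0 0 0 0" --pt "78 0 0 0 0 0 0" --pt "80 0 0 0 0 0 0" --pt "80 0 0 -0.01 0 0 0" --pt "80 0 0 -0.03 0 0 0" --pt "82 0 0 -0.05 0 0 0" --pt "82 0 0 -0.05 0 0 0" --pt "82 0 0 -0.02 0 0 0"

```text
clock: 35.95
tool_pos: [0.5618, -0.1255, 0.3514]
eef_rot: [0.704, 0.71, 0.002, 0.002]
contact_force: [0.2, 0.0, -0.7]
opening: 0.822
finger_force: 0.0
```

play_rows --pt "82 0.03 0 0 0 0 0" --pt "82 0.05 0 0 0 0 0" --pt "82 0.05 0 0 0 0 0" --pt "82 0.05 0 0 0 0 0" --pt "82 0.05 0 0 0 0 0" --pt "82 0.03 0 0 0 0 0" --pt "82 0 0 0 0 0 0" --pt "82 0 0 0 0 0 0"

```text
clock: 36.95
tool_pos: [0.5591, 0.1329, 0.3478]
eef_rot: [0.705, 0.709, -0.001, 0.001]
contact_force: [0.1, -0.0, -0.0]
opening: 0.819
finger_force: 0.0
```

```bash
python3 - <<'E'
from fit import *
im=cams.snapshot('top'); cv2.imwrite('pics/end.png',cv2.resize(im[140:330,310:560,::-1],None,fx=3,fy=3,interpolation=cv2.INTER_CUBIC))
for l,x,y,z in [('flat_tin',.561,-.125,.01),('wood_box',.561,-.195,.01),('canister',.561,-.265,.01),('octagon_box',.561,-.335,.01),('weight',.4905,.0033,0)]:
    for d in finder.regions_of('top',l):
        c=np.argwhere(d['mask']).mean(0)[::-1]
        if np.linalg.norm(c-proj('top',[x,y,z+.03]))<20:
            p,f=fit({'top':d['mask']},l,(x,y),z,ang='box' in l); print(l,p.round(4),round(f,3)); break
E
```

```text
flat_tin [ 0.5618 -0.1266  0.0617] 0.064
wood_box [ 0.5618 -0.1964  0.0092] 0.056
octagon_box [ 0.5627 -0.3336 -0.0402] 0.058
```

View pics/end.png

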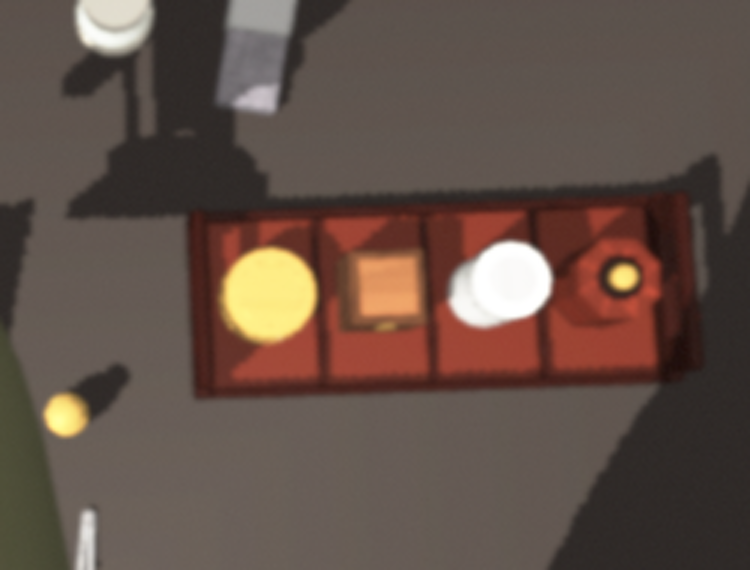

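The tin, wood box, canister and octagon stand upright in bays 1 to 4, at crop (268,295), (384,288), (508,280) and (620,280). The weight at (66,414) hasn't moved. Handing in.

```bash
python3 -c "
from plant import r
print(r.finish_job())"
```

```text
the job is handed in; nothing more can be done
None
```

The job is handed in at about 37 s of the 96 s limit: flat tin, wood box, canister and octagon box stand upright near the middle of bays 1 to 4, in their rack order, and the brass weight was left untouched.

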